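Close the glaze jar and stand its sample tile in front of it

TASK

Put this glaze away: press the raised lid of the open glaze jar down until it is fully home, then take its sample tile off the sloping easel and stand it upright on its bare bottom edge on the sample board, in front of that jar (the robot's side), just as the other tile stands in front of the other jar: same distance from its jar, centred on it, parallel to the board's long edge. Let go so that it stands by itself, and do not shift or upset the two jars or the other tile.

Things in the scene. Friction and masses are not known exactly. Their poses are not given: they have to be found in the camera images.
- sample_tile: the loose tile, 15 mm thick (its x) x 80 wide (y) x 110 high (z), 0.22 kg; bare terracotta below, white glaze above, both faces alike. Origin: centre of the bare bottom edge; z runs up to the glazed top edge. At the start it leans on the easel, its top 35 degrees out of upright towards the easel's -x; its upper 40 mm stick out free, to be gripped across the thickness
- easel: fixed wooden drying easel, base 130 x 120 mm; origin under the base, 10 mm to the +x of its centre, z up. Its sloping back (100 mm wide, 8 thick) lies under the tile's -x face and covers its lower 68 mm; a ledge with an 8 mm lip holds the tile's bottom edge 55 mm above the table, 20 mm to +x of the origin
- sample_board: fixed wooden board on the table, 200 mm deep (x) x 340 mm long (y) x 18 mm thick; origin: centre of its underside, z up, its -x edge is the front, towards the robot. The two jars stand side by side along its back, 150 mm apart; a burnishing stone (34 mm high) lies at its +y front end
- open_jar: glaze jar standing on the board, 66 mm diameter, 87 mm high with the lid closed, the one with no tile in front of it and whose lid stands a few mm proud; origin: centre of its underside, z up, -x towards the board's front. It may stand in the left or the right place
- open_jar_lid (a joint): how far the press-on lid of the open jar stands up: 0 = fully home, about 0.005 at the start (m); it slides straight down, stiffly (about 5 N)
- lid_top (a point): centre of the top of the open jar's lid (lid 64 mm across); moves with the lid; 87 mm above the jar's underside when closed
- tile_spot (a point): point on the board's top in front of the open jar, 90 mm from the jar's axis: where the bottom-edge centre of the tile belongs; axes as the jar's
- closed_jar: the other glaze jar, 66 mm diameter, 87 mm high, closed; origin: centre of its underside
- standing_tile: a second tile of the same size and look, loose, already standing upright in front of the closed jar, 90 mm from the jar's axis, parallel to the board's long edge; origin: centre of its bottom edge
Not all that is in view belongs to the job. What is shaped like the sample_tile but blue is not meant.

How it is judged:
By the outcome, as a careful person would: the job done as asked, in the order asked, and still so for the second after the job is handed in, with the robot touching nothing.
It also fails if it takes over 53 s, if anything falls off the work surface, if the arm or the gripper's body presses on something with over 40 N, if the wrist force passes 120 N, or if a joint passes its speed limit or range.

ROBOT

A 6-joint arm with a two-finger parallel gripper is mounted at the origin on the work surface; the furniture and walls round the work are solid. World frame = base frame: x ahead of the robot, y to its left, z up, the work surface at z = 0. Lengths are in m, angles in rad, forces in N, time in s.
With the tool pointing down it reaches from about 0.375 to 0.975 m from the base axis. Payload 3.8 kg.
Tool frame: the origin (TCP) lies at the very end of the fingers, on their centre line; the grasp point (between the pads) lies 19 mm behind it (arm.grasp_offset is the distance from the TCP to the grasp point, in m); x points along the fingers, y is the direction in which the jaws open and shut, and the axes are right-handed (so a half turn about x gives the same grasp; the last joint's range is limited). The gripper opens to 85 mm and grips with 20 to 120 N. Pads are 22 mm wide; open, the fingers measure 114 mm over their backs; the gripper's body (76 mm by 85 mm) begins 54 mm behind the grasp point. The pads swing forward as they close: fully open they stand 13 mm farther back than shut.
Start: joints at [-1.161, 0.264, 1.604, -0, 1.274, -0.037], TCP at [0.292, -0.609, 0.231] pointing down, gripper open.
Joint ranges: [-2.63, 2.63], [-0.94, 2.18], [0.31, 2.57], [-1.31, 4.45], [0, 2.66], [-2.55, 2.55]. Speed limits (rad/s): [2.57, 2.57, 3.14, 3.14, 3.14, 3.14].

INTERFACE

Orientations are given as a unit quaternion [x, y, z, w].
In Python, from cell import observe, read_camera, job, arm gives the robot as it stands. The module is installed in compiled form; this text tells all that it offers.
- The arm moves only by the tool servo_tool, never from a script. Its argument "plan" is a list of rows, each a list of 2 entries, a list of its own where there are three numbers: the shift along the tool's x, y, z in cm, then the turn, a rotation vector about the tool's x, y, z in degrees. In form: [[[tx, ty, tz], [wx, wy, wz]], ...]. A call has 1 to 5 rows; each row shifts and turns the commanded pose from where the row before left it, along the tool's axes as they then stand; what a row does not reach is not made up. A row lasts 1/8 s, in which the tool goes at most 62.5 mm and 10.7 degrees, less where a joint would pass 70% of its speed; a pose out of reach is approached as far as the arm can. A call is refused whole if a number of a shift passes 6.25 or a number of a turn 10.7, either way. A call with a gripper value outside its range is refused whole. "jaw" is the opening, from -1 (shut) to 1 (fully open), set as the call begins (left out, the last holds). The fingers move at their own pace and stop on an object; "force" is the grip in N (left out, the last holds). Time passes only in rows, so rows that do not move let the fingers close. It gives the time, the measured TCP pose, the force and the opening at its end, in the units of the state.
- observe(): the state, without advancing time (a new reading comes with each control period).
- read_camera(name): name is "side" or "top" or "wrist"; returns a dict with "img" (384x512x3 uint8, red, green, blue), "range_z" (384x512 float32, m along the optical axis (not along the pixel's ray), 0 where there is no reading), "fx", "fy", "cx", "cy" (pixels), "R" (3x3) and "t" (3): a world point X has camera coordinates R X + t; the wrist camera has in their place "mount" (4x4, takes a point from camera to tool coordinates, whose origin is the TCP and whose axes are the tool frame's). Camera axes: x right, y down, z forward; pixel columns grow to the right and rows downward; lengths in m; the calibration is good to about 2 mm. A picture is of the moment at which its call begins: read the wrist's pose just before it.
- job.hand_in(): hands the job in, once; it reports no verdict.
The state is a dict: "time": time; "joint_pos": joint angles; "qvel": joint speeds; "joint_efforts": joint torques, N m; "ee_pos": TCP position; "eef_rot": TCP orientation; "wrist_force": force on the tool from outside, world axes, zero at the start; "torque": the same for the moment, N m; "opening": finger opening in m.
Only numpy, scipy, OpenCV 4.12 (cv2) and the standard library are available. Lean on these libraries where they do the work, as an engineer would, in place of code of your own. Each camera call takes 0.05 s, during which the arm holds its last target. There are 200 camera calls.

## Working session

There is one attempt and no reset: what is moved stays moved. The work goes in short steps, Python scripts to look and compute and a tool call to move; the robot and the scene stay as the last step left them, time stands still between calls to the robot, and variables do not carry over. Pictures are saved under pics/ and viewed, about 8 in all and at most 12, crops included, and the job is handed in when it is done.

Besides the shell and the picture viewer there is one more tool, called after "Request:" by a JSON object that holds its "method" and its "body". servo_tool: Moves the arm, as the interface text tells. Its arguments: {"type":"object","properties":{"plan":{"type":"array","items":{"type":"array"}},"jaw":{"type":"number"},"force":{"type":"number"}},"required":["plan"]}

```bash
mkdir -p pics
cat > h.py <<'E'
import numpy as np, cv2
from scipy.spatial.transform import Rotation as Ro
from cell import observe, read_camera, job, arm
def cloud(c, s=None):
    v,u=np.mgrid[0:384,0:512]; z=c["range_z"]
    P=np.stack([(u-c["cx"])/c["fx"]*z,(v-c["cy"])/c["fy"]*z,z],-1)
    if "R" in c: return (P-c["t"])@c["R"]
    M=c["mount"]; P=P@M[:3,:3].T+M[:3,3]
    return P@Ro.from_quat(s["eef_rot"]).as_matrix().T+s["ee_pos"]
E
python3 - <<'E'
from h import *
s=observe(); print(s)
print(arm.grasp_offset)
ims=[]
for n in("side","top"):
    c=read_camera(n); np.savez(n+"0.npz",**c); ims.append(c["img"])
    print(n,c["fx"],c["R"].round(3).tolist(),(-c["R"].T@c["t"]).round(3))
    cv2.imwrite(f"pics/{n}0.png",cv2.resize(c["img"][:,:,::-1],(800,600)))
E
```

```text
{'time': 0.0, 'joint_pos': array([-1.16090153e+00,  2.64758122e-01,  1.60537249e+00,  2.95946922e-05,
        1.27371216e+00, -3.69234250e-02]), 'qvel': array([-0.0001397 , -0.00065249,  0.00032241, -0.00100337,  0.00038288,
        0.00116181]), 'joint_efforts': array([ 2.14755033e-03, -5.15109265e+01, -3.67307746e+01,  1.77837410e-04,
        1.29146985e-02, -2.13239832e-05]), 'ee_pos': array([ 0.29136656, -0.60806252,  0.22995951]), 'eef_rot': array([-0.68939621, -0.15744375,  0.68967154, -0.15587655]), 'wrist_force': array([ 0.1495473 , -0.32815435,  0.49340513]), 'torque': array([ 0.04516639,  0.01278042, -0.01229169]), 'opening': 0.08510677014174804}
0.0187
side 432.7634240234353 [[-0.885, -0.465, -0.011], [-0.289, 0.568, -0.771], [0.364, -0.679, -0.637]] [-0.024  0.787  0.896]
top 412.8287216286119 [[0.027, -0.999, 0.03], [-0.999, -0.029, -0.043], [0.044, -0.029, -0.999]] [ 0.406 -0.082  1.059]
```

View pics/top0.png

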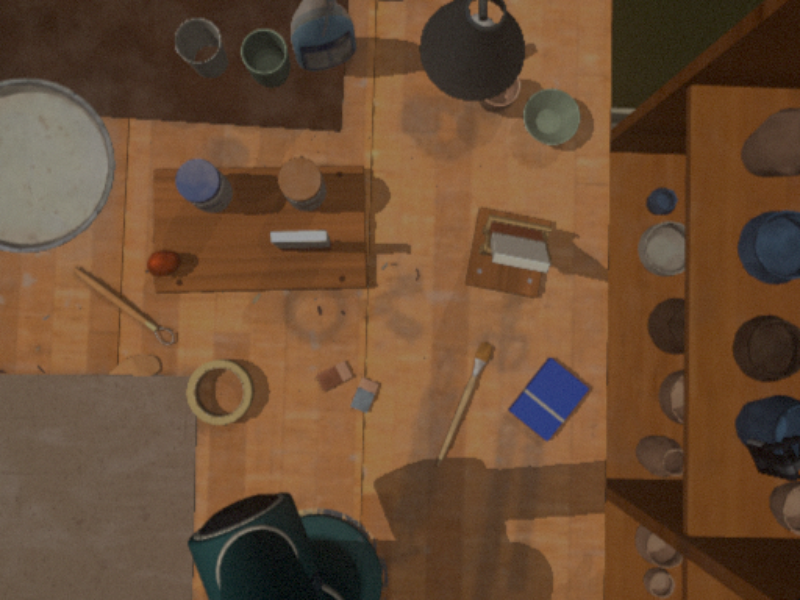

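View pics/side0.png

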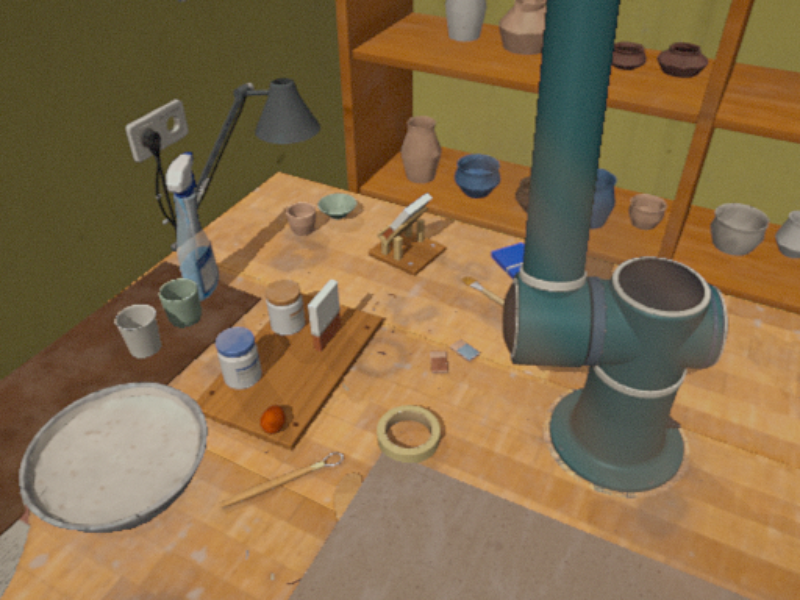

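The top view (800x600) shows the blue-lidded jar without a tile at (200,182). The brown-lidded jar at (300,182) has its tile at (300,240). The easel and loose tile are at (515,250).

Candidates for the tile are the leaning white one at (520,255), the standing white one at (300,240) and the blue slab at (548,398). I choose the leaning one. For the jar I choose the blue lid, and I'll check its height by depth.

```bash
cat > m.py <<'E'
from h import *
T=dict(np.load("top0.npz")); S=dict(np.load("side0.npz"))
P=cloud(T); Q=cloud(S); k=512/800
def roi(A,a): x0,y0,x1,y1=[int(v*k) for v in a]; return A[y0:y1,x0:x1].reshape(-1,3)
def lid(nm,P,a,zr):
    p=roi(P,a); p=p[(p[:,2]>zr[0])&(p[:,2]<zr[1])]; 
    c,r=cv2.minEnclosingCircle(p[:,:2].astype(np.float32)); print(nm,len(p),"z",np.median(p[:,2]).round(4),"mean",p.mean(0).round(4),"circ",np.round(c,4),round(r,4))
lid("blue top",P,(165,145,240,215),(.098,.125)); lid("brown top",P,(265,145,335,215),(.095,.125))
lid("blue side",Q,(210,320,265,390),(.104,.125)); lid("brown side",Q,(260,275,308,330),(.098,.125))
p=roi(P,(160,200,365,290)); b=p[(p[:,2]>.008)&(p[:,2]<.028)]; print("board z",np.median(b[:,2]))
p=roi(P,(140,150,385,310)); b=p[(p[:,2]>.011)&(p[:,2]<.026)]
print("board rect",cv2.minAreaRect(b[:,:2].astype(np.float32)))
for nm,A,a in(("top",P,(260,220,345,255)),("side",Q,(300,275,345,350))):
    p=roi(A,a); q=p[(p[:,2]>.12)&(p[:,2]<.14)]; print("standing top edge",nm,len(q),cv2.minAreaRect(q[:,:2].astype(np.float32)),np.median(q[:,2]))
for nm,A,I,a in(("top",P,T,(465,205,560,300)),("side",Q,S,(370,185,450,250))):
    p=roi(A,a); c=roi(I["img"],a).astype(int); w=(c.max(1)-c.min(1)<45)&(c.min(1)>90)&(p[:,2]>.06)
    q=p[w]; m=np.median(q,0); 
    for _ in range(3):
        u,s,vt=np.linalg.svd(q-q.mean(0),full_matrices=False); d=(q-q.mean(0))@vt[2]; q=q[abs(d)<.004]
    print("tile",nm,len(q),q.mean(0).round(4),"n",vt[2].round(3),"u",vt[0].round(3),"zmax",q[:,2].max(),"ext",np.ptp(q@vt[0]),np.ptp(q@vt[1]))
p=roi(P,(455,195,570,310)); b=p[(p[:,2]>.006)&(p[:,2]<.03)]; print("easel base",np.median(b[:,2]),cv2.minAreaRect(b[:,:2].astype(np.float32)))
A=cv2.resize(T["img"][int(130*k):int(300*k),int(150*k):int(570*k),::-1],None,fx=2.9,fy=2.9,interpolation=2)
cv2.imwrite("pics/crop.png",A); print(A.shape)
E
python3 m.py
```

```text
blue top 656 z 0.1099 mean [0.6158 0.1839 0.1096] circ [0.6167 0.1851] 0.0333
brown top 624 z 0.1058 mean [0.624  0.035  0.1057] circ [0.6249 0.0352] 0.0328
blue side 349 z 0.1085 mean [0.6181 0.1867 0.1083] circ [0.6201 0.1846] 0.0334
brown side 278 z 0.1039 mean [0.6255 0.0382 0.1039] circ [0.6279 0.0354] 0.0341
board z 0.01901164921029268
board rect ((0.5632855892181396, 0.10747749358415604), (0.2011226862668991, 0.34017232060432434), 3.0490760803222656)
standing top edge top 273 ((0.5355679988861084, 0.03167261928319931), (0.0163694117218256, 0.07918640226125717), 2.179680585861206) 0.1293389912973211
standing top edge side 143 ((0.538273811340332, 0.03213903307914734), (0.019017305225133896, 0.08101090788841248), 2.339038372039795) 0.1268857733609341
tile top 138 [ 0.5204 -0.2898  0.1377] n [ 0.833 -0.142  0.534] u [-0.313 -0.918  0.244] zmax 0.15222641141094798 ext 0.08795781912062747 0.026823136691924154
tile side 77 [ 0.5118 -0.2588  0.1415] n [-0.765  0.069 -0.64 ] u [ 0.382 -0.751 -0.539] zmax 0.8964876012051067 ext 1.4455923462122466 0.10283071116211398
easel base 0.01473650846816018 ((0.5372608304023743, -0.30379343032836914), (0.17178094387054443, 0.1834857165813446), 3.1595211029052734)
(316, 777, 3)
```

View pics/crop.png

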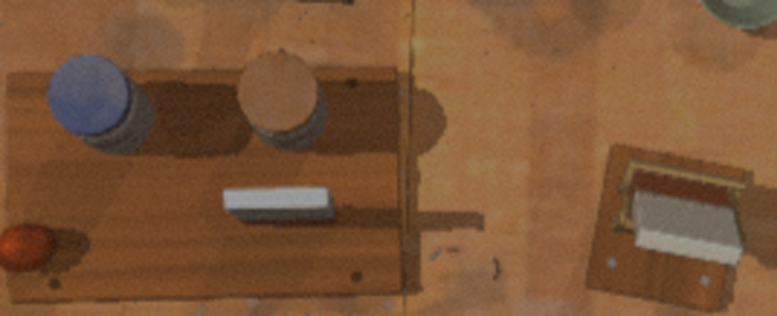

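The crop shows the blue lid at (88,95) and the brown at (278,92). Depth puts the blue lid 4 mm higher, so it is the open jar. The leaning tile's top edge runs (637,247) to (740,262), and the jar spacing and board yaw (3.1°) agree with the given sizes.

```bash
cat >> h.py <<'E'
def rows(pos,R,step=.05,dang=9.5):
    s=observe(); p=np.array(s["ee_pos"]); R0=Ro.from_quat(s["eef_rot"]); R=Ro.from_matrix(R) if not isinstance(R,Ro) else R
    w=(R0.inv()*R).as_rotvec(degrees=True); d=np.array(pos)-p
    n=int(max(np.ceil(np.linalg.norm(d)/step),np.ceil(np.linalg.norm(w)/dang),1))
    print("n",n,"dist",np.linalg.norm(d).round(4),"turn/row",(w/n).round(2),"total",w.round(2))
    for i in range(n):
        Rc=R0*Ro.from_rotvec(w*i/n,degrees=True); print((Rc.inv().apply(d/n)*100).round(2).tolist(),end=" ")
    print()
def down(yaw_deg_of_tool_y):  # tool x down, tool y at yaw
    a=np.radians(yaw_deg_of_tool_y); x=np.array([0,0,-1.]); y=np.array([np.cos(a),np.sin(a),0]); return np.stack([x,y,np.cross(x,y)],1)
E
python3 - <<'E'
from h import *
s=observe(); print(Ro.from_quat(s["eef_rot"]).as_matrix().round(3))
for a in(3.1,183.1): rows([.617,.185,.22],down(a))
rows([.617,.185,.22],Ro.from_quat(s["eef_rot"]))
c=read_camera("wrist"); print(c["mount"].round(3), c["fx"])
E
```

```text
[[-0.001  0.432 -0.902]
 [ 0.002 -0.902 -0.432]
 [-1.    -0.002 -0.   ]]
n 18 dist 0.8574 turn/row [-3.75 -0.    0.01] total [-67.5   -0.08   0.1 ]
[0.06, -3.19, -3.54] [0.06, -2.95, -3.74] [0.06, -2.7, -3.92] [0.06, -2.44, -4.09] [0.06, -2.17, -4.24] [0.06, -1.89, -4.37] [0.06, -1.6, -4.49] [0.06, -1.3, -4.58] [0.06, -1.0, -4.66] [0.06, -0.69, -4.71] [0.06, -0.38, -4.75] [0.06, -0.07, -4.76] [0.06, 0.24, -4.76] [0.06, 0.55, -4.73] [0.06, 0.86, -4.68] [0.06, 1.17, -4.62] [0.06, 1.47, -4.53] [0.06, 1.76, -4.43] 
n 18 dist 0.8574 turn/row [6.25 0.01 0.  ] total [1.125e+02 1.100e-01 9.000e-02]
[0.06, -3.19, -3.54] [0.06, -3.56, -3.17] [0.06, -3.88, -2.76] [0.06, -4.16, -2.32] [0.06, -4.39, -1.85] [0.06, -4.56, -1.37] [0.06, -4.68, -0.86] [0.06, -4.75, -0.35] [0.06, -4.76, 0.17] [0.06, -4.71, 0.69] [0.06, -4.61, 1.2] [0.06, -4.45, 1.69] [0.06, -4.24, 2.17] [0.06, -3.98, 2.62] [0.06, -3.67, 3.03] [0.06, -3.32, 3.42] [0.06, -2.93, 3.76] [0.06, -2.5, 4.05] 
n 18 dist 0.8574 turn/row [0. 0. 0.] total [0. 0. 0.]
[0.06, -3.19, -3.54] [0.06, -3.19, -3.54] [0.06, -3.19, -3.54] [0.06, -3.19, -3.54] [0.06, -3.19, -3.54] [0.06, -3.19, -3.54] [0.06, -3.19, -3.54] [0.06, -3.19, -3.54] [0.06, -3.19, -3.54] [0.06, -3.19, -3.54] [0.06, -3.19, -3.54] [0.06, -3.19, -3.54] [0.06, -3.19, -3.54] [0.06, -3.19, -3.54] [0.06, -3.19, -3.54] [0.06, -3.19, -3.54] [0.06, -3.19, -3.54] [0.06, -3.19, -3.54] 
[[-0.001 -0.318  0.948 -0.143]
 [ 1.    -0.     0.     0.001]
 [ 0.     0.948  0.318 -0.083]
 [ 0.     0.     0.     1.   ]] 310.83268675343027
```

Request:
{"method": "servo_tool", "body": {"plan": [[[0,-3.2,-3.5],[-3.75,0,0]],[[0,-3.7,-4.7],[-3.75,0,0]],[[0,-3.4,-4.9],[-3.75,0,0]],[[0,-3.0,-5.1],[-3.75,0,0]],[[0,-2.7,-5.3],[-3.75,0,0]]], "jaw": -1, "force": 40}}

```text
time: 0.78
ee_pos: [0.4005, -0.3428, 0.2311]
eef_rot: [0.655, 0.267, -0.655, 0.267]
wrist_force: [0.5, 0.1, 1.4]
opening: 0.0004
```

Request:
{"method": "servo_tool", "body": {"plan": [[[0,-2.4,-5.5],[-3.75,0,0]],[[0,-2.0,-5.6],[-3.75,0,0]],[[0,-1.6,-5.7],[-3.75,0,0]],[[0,-1.2,-5.8],[-3.75,0,0]],[[0,-0.9,-5.9],[-3.75,0,0]]]}}

```text
time: 1.4
ee_pos: [0.5134, -0.0675, 0.2313]
eef_rot: [0.602, 0.37, -0.602, 0.371]
wrist_force: [0.6, -0.1, 0.4]
opening: 0.0001
```

```bash
python3 -c "
from h import *
rows([.617,.185,.18],down(3.1))"
```

```text
n 6 dist 0.2777 turn/row [-4.98  0.   -0.  ] total [-2.988e+01  1.000e-02 -2.000e-02]
[0.85, -0.35, -4.53] [0.85, 0.04, -4.55] [0.85, 0.44, -4.53] [0.85, 0.83, -4.47] [0.85, 1.21, -4.38] [0.85, 1.59, -4.26]
```

Request:
{"method": "servo_tool", "body": {"plan": [[[0.5,-0.4,-5.4],[-6,0,0]],[[1.1,0.1,-5.4],[-6,0,0]],[[1.1,0.8,-5.4],[-6,0,0]],[[1.2,1.3,-5.3],[-6,0,0]],[[1.2,1.8,-5.1],[-6,0,0]]]}}

```text
time: 2.02
ee_pos: [0.6177, 0.183, 0.1796]
eef_rot: [0.485, 0.514, -0.485, 0.514]
wrist_force: [0.7, -0.9, -0.7]
opening: 0.0002
```

Request:
{"method": "servo_tool", "body": {"plan": [[[0,0,0],[0,0,0]],[[0,0,0],[0,0,0]]]}}

```text
time: 2.28
ee_pos: [0.6169, 0.1811, 0.1796]
eef_rot: [0.486, 0.514, -0.487, 0.513]
wrist_force: [-0.2, -0.7, -0.6]
opening: 0.0001
```

Run:
```python
from h import *
s=observe(); c=read_camera("wrist"); P=cloud(c,s); np.savez("w1.npz",P=P,img=c["img"])
h=cv2.cvtColor(c["img"],cv2.COLOR_RGB2HSV)
m=(h[...,0]>105)&(h[...,0]<130)&(h[...,1]>60)&(P[...,2]>.103)&(P[...,2]<.125)&(np.hypot(P[...,0]-.617,P[...,1]-.185)<.05)
p=P[m]; print(len(p),p.mean(0),np.median(p[:,2])); 
if len(p): print(cv2.minEnclosingCircle(p[:,:2].astype(np.float32)))
rows([.617,.185,.125],down(3.1))
cv2.imwrite("pics/w1.png",c["img"][:,:,::-1])
```

```text
3039 [0.6085922  0.18998186 0.10948614] 0.10959447835214686
((0.6202352643013, 0.18468351662158966), 0.032475296407938004)
n 2 dist 0.0553 turn/row [-0.02  0.02  0.02] total [-0.04  0.03  0.04]
[2.76, 0.02, -0.23] [2.76, 0.01, -0.23]
```

View pics/w1.png

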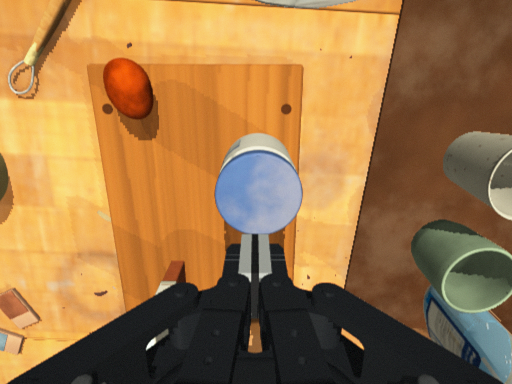

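The wrist view shows the blue lid at (258,192) just ahead of the closed fingertips. Its centre is at about (0.619, 0.185) and its top at 0.1096.

Request:
{"method": "servo_tool", "body": {"plan": [[[2.7,0.1,-0.2],[0,0,0]],[[2.7,0.1,-0.2],[0,0,0]],[[0.8,0,0],[0,0,0]],[[0.3,0,0],[0,0,0]],[[0.2,0,0],[0,0,0]]]}}

```text
time: 2.95
ee_pos: [0.62, 0.1851, 0.1146]
eef_rot: [0.487, 0.513, -0.486, 0.514]
wrist_force: [0.2, 0.7, 0.7]
opening: -0.0002
```

Request:
{"method": "servo_tool", "body": {"plan": [[[0.2,0,0],[0,0,0]],[[0.1,0,0],[0,0,0]],[[0,0,0],[0,0,0]]]}}

```text
time: 3.32
ee_pos: [0.6192, 0.1855, 0.1105]
eef_rot: [0.486, 0.513, -0.486, 0.513]
wrist_force: [0.4, -0.5, -0.6]
opening: 0.0001
```

Request:
{"method": "servo_tool", "body": {"plan": [[[0.2,0,0],[0,0,0]],[[0.1,0,0],[0,0,0]],[[0,0,0],[0,0,0]]]}}

```text
time: 3.7
ee_pos: [0.6195, 0.1855, 0.1079]
eef_rot: [0.487, 0.513, -0.486, 0.513]
wrist_force: [-1.6, 0.6, 5.1]
opening: 0.0002
```

Request:
{"method": "servo_tool", "body": {"plan": [[[0.15,0,0],[0,0,0]],[[0,0,0],[0,0,0]]]}}

```text
time: 3.95
ee_pos: [0.6195, 0.1855, 0.1061]
eef_rot: [0.487, 0.513, -0.486, 0.513]
wrist_force: [0.4, -1.2, 5.1]
opening: 0.0002
```

Request:
{"method": "servo_tool", "body": {"plan": [[[0.15,0,0],[0,0,0]],[[0,0,0],[0,0,0]]]}}

```text
time: 4.2
ee_pos: [0.6195, 0.1855, 0.1052]
eef_rot: [0.487, 0.513, -0.486, 0.513]
wrist_force: [-1.3, 0.8, 8.3]
opening: -0.0001
```

Request:
{"method": "servo_tool", "body": {"plan": [[[0.1,0,0],[0,0,0]],[[0,0,0],[0,0,0]]]}}

```text
time: 4.45
ee_pos: [0.6197, 0.1856, 0.1052]
eef_rot: [0.487, 0.513, -0.486, 0.514]
wrist_force: [-3.3, -1.6, 12.0]
opening: -0.0004
```

Request:
{"method": "servo_tool", "body": {"plan": [[[0.1,0,0],[0,0,0]],[[0,0,0],[0,0,0]]]}}

```text
time: 4.7
ee_pos: [0.6201, 0.1856, 0.1052]
eef_rot: [0.487, 0.513, -0.486, 0.514]
wrist_force: [-4.8, -0.6, 16.2]
opening: -0.0
```

Request:
{"method": "servo_tool", "body": {"plan": [[[-0.5,0,0],[0,0,0]],[[-3,0,0],[0,0,0]],[[-5,0,0],[0,0,0]],[[-4,0,1],[0,0,0]],[[0,0,1],[0,0,0]]]}}

```text
time: 5.32
ee_pos: [0.6227, 0.1657, 0.2314]
eef_rot: [0.488, 0.512, -0.484, 0.515]
wrist_force: [1.7, -0.1, 0.6]
opening: -0.0
```

Run:
```python
from h import *
s=observe(); print(s["ee_pos"]); c=read_camera("top"); P=cloud(c); k=.64
w=read_camera("wrist"); W=cloud(w,s); h=cv2.cvtColor(w["img"],cv2.COLOR_RGB2HSV)
m=(h[...,0]>105)&(h[...,0]<130)&(h[...,1]>60)&(W[...,2]>.098)&(W[...,2]<.125)&(np.hypot(W[...,0]-.619,W[...,1]-.185)<.05)
print("lid now",m.sum(),np.median(W[m][:,2]),cv2.minEnclosingCircle(W[m][:,:2].astype(np.float32)))
# approach view pose: tile frame
def til(yaw):
    a=np.radians(yaw); ex=np.array([np.cos(a),np.sin(a),0]); ez=np.array([0,0,1.]); t=np.radians(35)
    tz=np.cos(t)*ez-np.sin(t)*ex; tx=np.cos(t)*ex+np.sin(t)*ez; x=-tz; return np.stack([x,tx,np.cross(x,tx)],1)
R=til(-9.5); print(R.round(3))
rows([.42,-.285,.27],R,.056)
```

```text
[0.62267833 0.16573217 0.23139469]
lid now 2100 0.10830377428093171 ((0.621328592300415, 0.18691448867321014), 0.03222709149122238)
[[ 0.566  0.808 -0.165]
 [-0.095 -0.135 -0.986]
 [-0.819  0.574  0.   ]]
n 9 dist 0.4938 turn/row [ 1.35 -0.42  3.88] total [12.16 -3.8  34.89]
[-0.48, -2.48, 4.87] [-0.61, -2.33, 4.93] [-0.72, -2.17, 4.99] [-0.83, -2.0, 5.04] [-0.92, -1.82, 5.09] [-1.0, -1.64, 5.14] [-1.06, -1.44, 5.19] [-1.12, -1.25, 5.22] [-1.15, -1.05, 5.26]
```

Request:
{"method": "servo_tool", "body": {"plan": [[[-0.5,-2.5,4.9],[1.35,-0.4,3.9]],[[-0.6,-2.3,4.9],[1.35,-0.4,3.9]],[[-0.7,-2.2,5],[1.35,-0.4,3.9]],[[-0.8,-2,5],[1.35,-0.4,3.9]],[[-0.9,-1.8,5.1],[1.35,-0.4,3.9]]], "jaw": 1}}

```text
time: 6.05
ee_pos: [0.5075, -0.0849, 0.2476]
eef_rot: [0.587, 0.386, -0.43, 0.567]
wrist_force: [0.5, -0.6, 0.8]
opening: 0.0849
```

Request:
{"method": "servo_tool", "body": {"plan": [[[-1,-1.6,5.1],[1.35,-0.4,3.9]],[[-1.1,-1.4,5.2],[1.35,-0.4,3.9]],[[-1.1,-1.2,5.2],[1.35,-0.4,3.9]],[[-1.1,-1,5.3],[1.35,-0.4,3.9]],[[0,0,0],[0,0,0]]]}}

```text
time: 6.68
ee_pos: [0.4187, -0.2882, 0.2663]
eef_rot: [0.656, 0.271, -0.379, 0.594]
wrist_force: [0.9, 0.2, 0.2]
opening: 0.0855
```

Request:
{"method": "servo_tool", "body": {"plan": [[[0,0,0],[0,0,0]],[[0,0,0],[0,0,0]]]}}

```text
time: 6.92
ee_pos: [0.4235, -0.2823, 0.2683]
eef_rot: [0.654, 0.275, -0.374, 0.598]
wrist_force: [0.5, 0.3, -0.5]
opening: 0.0852
```

Run:
```python
from h import *
s=observe(); print(s["ee_pos"],s["joint_pos"].round(2)); w=read_camera("wrist"); W=cloud(w,s); np.savez("w2.npz",W=W,img=w["img"])
c=read_camera("top"); P=cloud(c)
for n,a,b in(("blue",.617,.185),("brown",.6249,.0352)):
    m=(np.hypot(P[...,0]-a,P[...,1]-b)<.028)&(P[...,2]>.09); print(n,np.median(P[m][:,2]),P[m].mean(0))
c=W.copy(); b=W[...,2]; m=(b>.05)&(b<.2)&(W[...,0]>.4)&(abs(W[...,1]+.29)<.12); print(m.sum())
cv2.imwrite("pics/w2.png",w["img"][:,:,::-1])
```

```text
[ 0.42345694 -0.28227803  0.26833687] [-0.91 -0.41  2.28  0.54  0.88 -1.02]
blue 0.10611987345992296 [0.61696577 0.185018   0.10611429]
brown 0.10591015042439964 [0.62494893 0.03510913 0.10586259]
13639
```

View pics/w2.png

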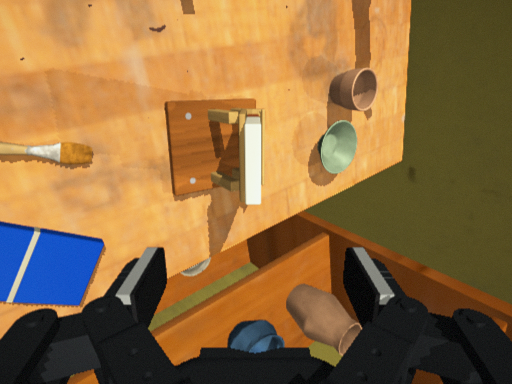

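Both lids now read 0.106, so the lid is home and the jar has not moved. The wrist view shows the tile's white top edge at columns 243–262, rows 112–205, squarely end-on.

Run:
```python
from h import *
d=np.load("w2.npz"); W=d["W"]; I=d["img"].astype(int)
m=np.zeros(I.shape[:2],bool); m[95:220,225:280]=1
m&=(I.min(2)>150)&(I.max(2)-I.min(2)<40)&(W[...,2]>.1)
n,l,st,_=cv2.connectedComponentsWithStats(m.astype(np.uint8)); i=1+st[1:,4].argmax(); m=l==i; print(st[i])
p=W[m]; q=p.copy()
for _ in range(3):
    u,sv,vt=np.linalg.svd(q-q.mean(0),full_matrices=False); q=q[abs((q-q.mean(0))@vt[2])<.003]
print(len(p),len(q),q.mean(0).round(4),"dirs",vt.round(3).tolist(),"ext",[np.ptp(q@v).round(4) for v in vt])
y=vt[0]*np.sign(vt[0][1]); print("yaw of tile x",np.degrees(np.arctan2(-y[0],y[1])), "tilt",y[2])
print("lean from n", np.degrees(np.arccos(abs(vt[2][2]))))
# rect in the assumed frame
R=np.load if 0 else None
a=np.radians(np.degrees(np.arctan2(-y[0],y[1]))); t=np.radians(35)
ex=np.array([np.cos(a),np.sin(a),0]); ey=np.array([-np.sin(a),np.cos(a),0]); ez=np.array([0,0,1.])
tz=np.cos(t)*ez-np.sin(t)*ex; tx=np.cos(t)*ex+np.sin(t)*ez
mid=lambda v:(np.percentile(q@v,1)+np.percentile(q@v,99))/2
C=tx*mid(tx)+ey*mid(ey)+tz*np.median(q@tz); print("top centre",C.round(4),"bottom",(C-.11*tz).round(4))
# top camera: bottom of tile height check 55mm
```

```text
[ 245  118   16   86 1347]
1347 517 [ 0.5094 -0.2852  0.1461] dirs [[0.144, -0.896, -0.419], [0.569, 0.422, -0.706], [-0.81, 0.136, -0.571]] ext [np.float64(0.2465), np.float64(0.2747), np.float64(0.0053)]
yaw of tile x 9.145668300285447 tilt 0.41912374782648626
lean from n 55.20957145379694
top centre [ 0.5096 -0.2886  0.1455] bottom [ 0.5719 -0.2786  0.0554]
```

```bash
cat > tl.py <<'E'
from h import *
d=np.load("w2.npz"); W=d["W"]; I=d["img"].astype(int)
m=np.zeros(I.shape[:2],bool); m[95:220,225:280]=1
m&=(I.min(2)>140)&(I.max(2)-I.min(2)<45)
m&=(W[...,2]>.12)&(W[...,2]<.17)&(np.hypot(W[...,0]-.5096,W[...,1]+.288)<.06)
m=cv2.erode(m.astype(np.uint8),np.ones((1,1)))>0
p=W[m]; v,u=np.nonzero(m); r=cv2.minAreaRect(np.stack([u,v],1).astype(np.float32)); print("px",r)
# yaw: per-row mean points -> line fit
rowsP=np.array([np.median(W[i][m[i]],0) for i in range(384) if m[i].sum()>6])
c=rowsP.mean(0); vt=np.linalg.svd(rowsP-c)[2]; y=vt[0]*np.sign(vt[0][1]); a=np.arctan2(-y[0],y[1]); print("yaw",np.degrees(a),"dz",y[2])
t=np.radians(35); ex=np.array([np.cos(a),np.sin(a),0]); ey=np.array([-np.sin(a),np.cos(a),0]); ez=np.array([0,0,1.])
tz=np.cos(t)*ez-np.sin(t)*ex; tx=np.cos(t)*ex+np.sin(t)*ez
mid=lambda v:(np.percentile(p@v,2)+np.percentile(p@v,98))/2; ext=lambda v:np.percentile(p@v,99)-np.percentile(p@v,1)
C=tx*mid(tx)+ey*mid(ey)+tz*np.median(p@tz); print(len(p),"ext",ext(tx),ext(ey),ext(tz),"top",C.round(4),"bottom",(C-.11*tz).round(4))
R=np.stack([-tz,tx,np.cross(-tz,tx)],1)
if __name__=="__main__":
    for dd in(-.04,.034): print("dd",dd); rows(C-tz*dd,R,.05)
E
python3 tl.py
```

```text
px ((252.5, 161.0), (84.0, 15.0), 90.0)
yaw -10.762749178805176 dz -0.03520477376989013
1324 ext 0.015377672383366514 0.07933953844993466 0.026224784523797146 top [ 0.5091 -0.2881  0.1459] bottom [ 0.5711 -0.2999  0.0558]
dd -0.04
n 3 dist 0.11 turn/row [ 0.39 -0.39 -0.06] total [ 1.18 -1.16 -0.17]
[3.66, -0.04, -0.27] [3.65, -0.04, -0.29] [3.65, -0.04, -0.31] 
dd 0.034
n 4 dist 0.1838 turn/row [ 0.29 -0.29 -0.04] total [ 1.18 -1.16 -0.17]
[4.59, -0.04, -0.16] [4.59, -0.03, -0.18] [4.59, -0.03, -0.21] [4.59, -0.03, -0.23]
```

Sizes check out (15.4 × 79.3 mm, bottom edge at 0.056). I'll move down along the tile in two stages.

Request:
{"method": "servo_tool", "body": {"plan": [[[3.6,-0.05,-0.3],[0.2,-0.2,0]],[[3.7,-0.05,-0.3],[0.2,-0.2,0]],[[3.7,-0.05,-0.3],[0.2,-0.2,0]],[[1,0,0],[0,0,0]],[[0,0,0],[0,0,0]]]}}

```text
time: 7.65
ee_pos: [0.4919, -0.2852, 0.1702]
eef_rot: [0.655, 0.27, -0.379, 0.596]
wrist_force: [-0.6, 0.3, -0.1]
opening: 0.0854
```

```bash
python3 tl.py | tail -6
python3 - <<'E'
from h import *
s=observe(); w=read_camera("wrist"); cv2.imwrite("pics/w3.png",w["img"][:,:,::-1])
E
```

```text
dd -0.04
n 1 dist 0.0101 turn/row [ 0.5  -0.52 -0.16] total [ 0.5  -0.52 -0.16]
[-1.01, 0.04, -0.04] 
dd 0.034
n 2 dist 0.0639 turn/row [ 0.25 -0.26 -0.08] total [ 0.5  -0.52 -0.16]
[3.19, 0.01, 0.01] [3.19, 0.02, -0.0]
```

View pics/w3.png

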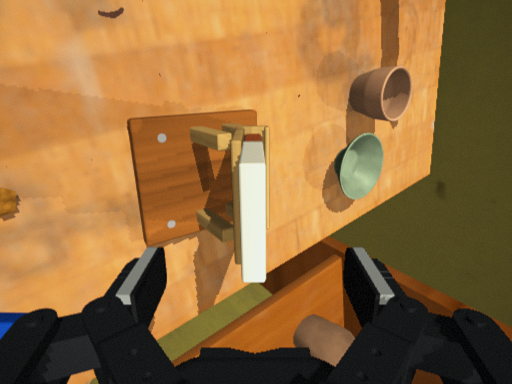

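The tile's top edge at (254,160–282) is centred between the open fingers at about (152,270) and (363,270).

Request:
{"method": "servo_tool", "body": {"plan": [[[2,0,0],[0,0,0]],[[2,0,0],[0,0,0]],[[1.6,0,0],[0,0,0]],[[0.7,0,0],[0,0,0]],[[0,0,0],[0,0,0]]]}}

```text
time: 8.32
ee_pos: [0.5273, -0.2932, 0.12]
eef_rot: [0.655, 0.268, -0.379, 0.596]
wrist_force: [0.6, -0.3, 0.6]
opening: 0.0854
```

```bash
python3 tl.py | tail -3; python3 -c "
from h import *
print(observe()['wrist_force'])"
```

```text
dd 0.034
n 1 dist 0.0026 turn/row [ 0.41 -0.38 -0.27] total [ 0.41 -0.38 -0.27]
[0.2, -0.05, -0.16] 
[ 0.55443153 -0.33196922  0.56401794]
```

Request:
{"method": "servo_tool", "body": {"plan": [[[0.1,0,0],[0,0,0]],[[0,0,0],[0,0,0]],[[0,0,0],[0,0,0]],[[0,0,0],[0,0,0]],[[0,0,0],[0,0,0]]], "jaw": -1, "force": 40}}

```text
time: 8.95
ee_pos: [0.527, -0.2928, 0.1181]
eef_rot: [0.655, 0.269, -0.38, 0.596]
wrist_force: [-5.6, 1.8, 4.3]
opening: 0.0143
```

Request:
{"method": "servo_tool", "body": {"plan": [[[0,0,0],[0,0,0]],[[0,0,0],[0,0,0]]]}}

```text
time: 9.2
ee_pos: [0.527, -0.2928, 0.1181]
eef_rot: [0.655, 0.269, -0.38, 0.596]
wrist_force: [-5.3, 0.2, 4.5]
opening: 0.0145
```

Request:
{"method": "servo_tool", "body": {"plan": [[[-0.7,0,0],[0,0,0]],[[-1.5,0.1,0],[0,0,0]],[[-3,0.4,0],[0,0,0]],[[-4,1,0],[0,0,0]],[[-4,1,0],[0,0,0]]]}}

```text
time: 9.82
ee_pos: [0.4712, -0.2827, 0.2415]
eef_rot: [0.655, 0.269, -0.38, 0.596]
wrist_force: [1.7, -1.1, -2.3]
opening: 0.0146
```

Request:
{"method": "servo_tool", "body": {"plan": [[[0,0,0],[0,0,0]],[[0,0,0],[0,0,0]]]}}

```text
time: 10.07
ee_pos: [0.472, -0.2828, 0.24]
eef_rot: [0.655, 0.269, -0.38, 0.596]
wrist_force: [0.5, 0.0, -2.0]
opening: 0.0145
```

Run:
```python
from h import *
s=observe(); w=read_camera("wrist"); W=cloud(w,s); np.savez("w4.npz",W=W,img=w["img"],p=s["ee_pos"],q=s["eef_rot"],mount=w["mount"],z=w["range_z"])
cv2.imwrite("pics/w4.png",w["img"][:,:,::-1])
print(s["opening"],s["wrist_force"])
rows([.527,.18,.28],down(3.1),.056)
```

```text
0.014492643944755055 [ 0.49583714  0.02556168 -2.02022729]
n 9 dist 0.4675 turn/row [-1.44  0.43 -3.88] total [-12.93   3.9  -34.94]
[-0.54, 0.0, -5.17] [-0.5, 0.1, -5.17] [-0.47, 0.19, -5.17] [-0.45, 0.29, -5.17] [-0.43, 0.39, -5.16] [-0.43, 0.49, -5.15] [-0.42, 0.59, -5.14] [-0.43, 0.69, -5.13] [-0.44, 0.79, -5.12]
```

View pics/w4.png

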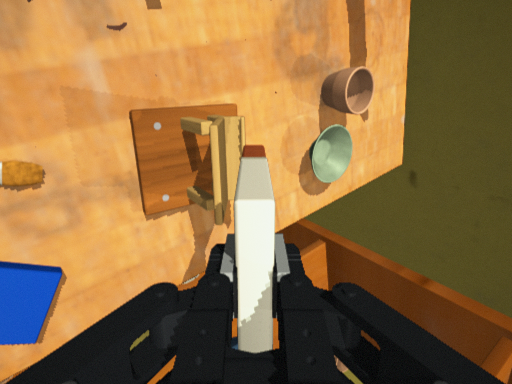

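The tile is held squarely: white side face at columns 235–275, terracotta end at (255,150), clear of the easel at (190,160).

```bash
cat > held.py <<'E'
from h import *
def held(W,img,p,q):
    T=Ro.from_quat(q).inv().apply((W-p).reshape(-1,3)).reshape(W.shape); I=img.astype(int)
    m=np.zeros(I.shape[:2],bool); m[135:320,225:285]=1
    m&=(abs(T[...,1])<.02)&(T[...,2]>-.07)&(T[...,2]<.0)&(T[...,0]>-.04)&(T[...,0]<.10)
    t=T[m]; s=t[(t[:,0]>.0)&(t[:,0]<.07)]; f=np.polyfit(s[:,0],s[:,2],1); g=np.polyfit(s[:,0],s[:,1],1)
    print("side-face tool z median",np.median(s[:,2]).round(4),"slope deg z/x",np.degrees(np.arctan(f[0])).round(2),"y mid",np.median(s[:,1]).round(4),"slope y/x",np.degrees(np.arctan(g[0])).round(2))
    print("tool x max (bottom)",np.percentile(t[:,0],[95,99,100]).round(4),"x min (top)",np.percentile(t[:,0],[0,1,5]).round(4))
if __name__=="__main__":
    d=np.load("w4.npz"); held(d["W"],d["img"],d["p"],d["q"])
E
python3 held.py
```

```text
side-face tool z median -0.0406 slope deg z/x 0.1 y mid 0.001 slope y/x -0.38
tool x max (bottom) [0.0326 0.0643 0.0755] x min (top) [-0.04   -0.0377 -0.0363]
```

Request:
{"method": "servo_tool", "body": {"plan": [[[-0.6,0,-5.2],[-1.4,0.4,-3.9]],[[-0.5,0.1,-5.2],[-1.4,0.4,-3.9]],[[-0.5,0.2,-5.2],[-1.4,0.4,-3.9]],[[-0.5,0.3,-5.2],[-1.4,0.4,-3.9]],[[-0.4,0.4,-5.2],[-1.4,0.4,-3.9]]]}}

```text
time: 10.75
ee_pos: [0.5028, -0.0225, 0.262]
eef_rot: [0.568, 0.41, -0.448, 0.556]
wrist_force: [0.1, -0.8, -1.9]
opening: 0.0145
```

Request:
{"method": "servo_tool", "body": {"plan": [[[-0.4,0.5,-5.2],[-1.4,0.4,-3.9]],[[-0.4,0.6,-5.2],[-1.4,0.4,-3.9]],[[-0.4,0.7,-5.1],[-1.4,0.4,-3.9]],[[-0.4,0.8,-5.1],[-1.4,0.4,-3.9]],[[0,0,0],[0,0,0]]]}}

```text
time: 11.38
ee_pos: [0.5302, 0.1848, 0.2773]
eef_rot: [0.484, 0.513, -0.49, 0.512]
wrist_force: [0.3, -0.8, -1.9]
opening: 0.0143
```

Request:
{"method": "servo_tool", "body": {"plan": [[[0,0,0],[0,0,0]],[[0,0,0],[0,0,0]]]}}

```text
time: 11.62
ee_pos: [0.5291, 0.1802, 0.2794]
eef_rot: [0.486, 0.511, -0.49, 0.512]
wrist_force: [-0.2, -0.2, -0.8]
opening: 0.0142
```

Run:
```python
from held import *
s=observe(); w=read_camera("wrist"); W=cloud(w,s); held(W,w["img"],s["ee_pos"],s["eef_rot"])
cv2.imwrite("pics/w5.png",w["img"][:,:,::-1])
print(s["ee_pos"],Ro.from_quat(s["eef_rot"]).as_matrix().round(4).tolist())
rows([.527,.18,.28],down(3.1),.056)
# side cam
c=read_camera("side"); P=cloud(c); I=c["img"]
np.savez("s5.npz",P=P,img=I); c=read_camera("top"); np.savez("t5.npz",P=cloud(c),img=c["img"])
```

```text
side-face tool z median -0.0405 slope deg z/x 0.02 y mid 0.0008 slope y/x 0.02
tool x max (bottom) [0.0326 0.0633 0.0746] x min (top) [-0.04   -0.0383 -0.0369]
[0.5291386  0.18019739 0.27935004] [[-0.0022, 0.9989, 0.0458], [-0.0056, 0.0458, -0.9989], [-1.0, -0.0025, 0.0055]]
n 1 dist 0.0023 turn/row [-0.49  0.29  0.1 ] total [-0.49  0.29  0.1 ]
[-0.02, -0.23, 0.0]
```

The held tile is centred and square in the tool, with its bottom edge about 75 mm below the TCP. I'll descend to just above the board.

Request:
{"method": "servo_tool", "body": {"plan": [[[4,0,0],[-0.4,0.3,0]],[[5,0,0],[0,0,0]],[[5,0,0],[0,0,0]],[[3,0,0],[0,0,0]],[[0.6,0,0],[0,0,0]]]}}

```text
time: 12.4
ee_pos: [0.5275, 0.1799, 0.102]
eef_rot: [0.485, 0.514, -0.488, 0.512]
wrist_force: [-0.4, -0.7, -1.5]
opening: 0.015
```

Request:
{"method": "servo_tool", "body": {"plan": [[[0,0,0],[0,0,0]],[[0,0,0],[0,0,0]]]}}

```text
time: 12.65
ee_pos: [0.5314, 0.1815, 0.1067]
eef_rot: [0.488, 0.513, -0.485, 0.514]
wrist_force: [0.6, 0.2, -2.0]
opening: 0.0144
```

```bash
cat > ck.py <<'E'
from held import *
s=observe(); w=read_camera("wrist"); W=cloud(w,s); held(W,w["img"],s["ee_pos"],s["eef_rot"])
R=Ro.from_quat(s["eef_rot"]).as_matrix(); print(s["ee_pos"],s["wrist_force"],"yaw y",np.degrees(np.arctan2(R[1,1],R[0,1])),"x axis",R[:,0].round(4))
cv2.imwrite("pics/w6.png",w["img"][:,:,::-1])
c=read_camera("side"); P=cloud(c); cv2.imwrite("pics/s6.png",cv2.resize(c["img"][170:320,90:290,::-1],(800,600),interpolation=cv2.INTER_CUBIC))
h=cv2.cvtColor(c["img"],cv2.COLOR_RGB2HSV)
# tile white/terracotta in side view: points near spot
m=(abs(P[...,0]-.528)<.03)&(abs(P[...,1]-.18)<.05)&(P[...,2]>.023)&(P[...,2]<.085); print("side pts",m.sum())
p=P[m]; print(np.percentile(p,[2,50,98],axis=0).round(4).tolist())
m=(abs(P[...,0]-.538)<.03)&(abs(P[...,1]-.032)<.05)&(P[...,2]>.023)&(P[...,2]<.085); p=P[m]; print("standing",m.sum(),np.percentile(p,[2,50,98],axis=0).round(4).tolist())
E
python3 ck.py
```

```text
side-face tool z median -0.0405 slope deg z/x -1.18 y mid 0.0008 slope y/x -2.77
tool x max (bottom) [0.0886 0.0893 0.0906] x min (top) [-0.0398 -0.0382 -0.0358]
[0.5314299  0.18154249 0.10668248] [ 0.57334768  0.15839854 -2.02132519] yaw y 3.0699020142968507 x axis [ 0.0028  0.0016 -1.    ]
side pts 329
[[0.5222, 0.1446, 0.031], [0.5258, 0.1928, 0.0576], [0.5363, 0.2233, 0.0835]]
standing 301 [[0.5291, -0.0072, 0.0248], [0.5324, 0.0433, 0.0555], [0.5432, 0.0717, 0.0833]]
```

View pics/s6.png

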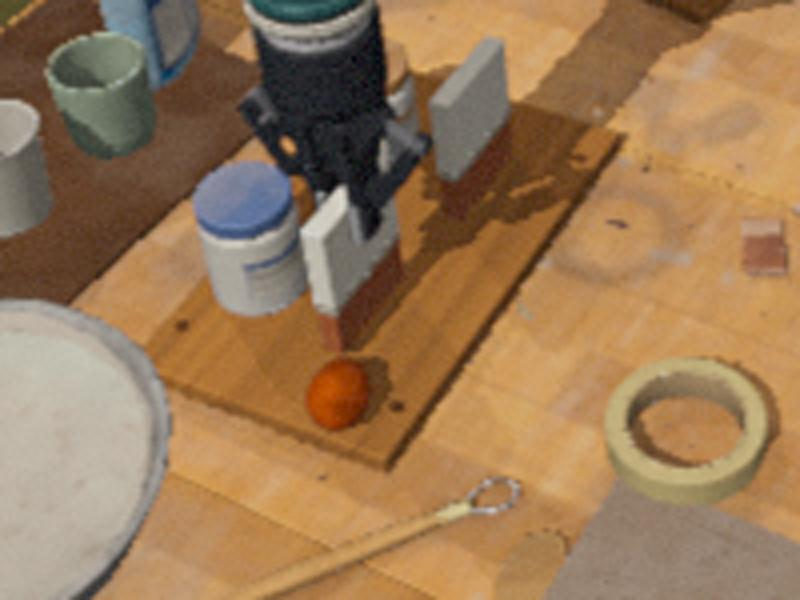

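The side crop shows the held tile upright above the board at (350,260), in front of the blue jar. Relative to the standing tile it sits about 1 mm too far +x and 2 mm too far +y, so I'll correct that and lower it.

Request:
{"method": "servo_tool", "body": {"plan": [[[0.3,-0.13,0.18],[0,0,0]],[[0.4,0,0],[0,0,0]],[[0.2,0,0],[0,0,0]],[[0,0,0],[0,0,0]],[[0,0,0],[0,0,0]]]}}

```text
time: 13.38
ee_pos: [0.5284, 0.1793, 0.0952]
eef_rot: [0.486, 0.514, -0.487, 0.513]
wrist_force: [-0.2, 0.3, -0.7]
opening: 0.0143
```

Request:
{"method": "servo_tool", "body": {"plan": [[[0.15,0,0],[0,0,0]],[[0,0,0],[0,0,0]]]}}

```text
time: 13.62
ee_pos: [0.5287, 0.1796, 0.0951]
eef_rot: [0.486, 0.514, -0.486, 0.513]
wrist_force: [-3.5, 0.8, 5.5]
opening: 0.0147
```

```bash
python3 ck.py
```

```text
side-face tool z median -0.0404 slope deg z/x -1.5 y mid 0.0005 slope y/x -2.94
tool x max (bottom) [0.077  0.0777 0.0788] x min (top) [-0.04   -0.0383 -0.0356]
[0.52865169 0.17955517 0.09508748] [-3.52929231  0.81318679  5.48652278] yaw y 3.0794568269219256 x axis [-9.e-04  7.e-04 -1.e+00]
side pts 369
[[0.519, 0.1416, 0.0243], [0.5224, 0.1887, 0.0548], [0.5328, 0.2208, 0.0837]]
standing 304 [[0.5288, -0.0065, 0.0241], [0.5324, 0.0422, 0.0546], [0.5427, 0.0723, 0.0839]]
```

It touches the board but has ended about 1.5 mm too far -x and 1 mm too far -y. I'll lift, correct and set it down again.

Request:
{"method": "servo_tool", "body": {"plan": [[[-0.4,0,0],[0,0,0]],[[0,0.15,-0.1],[0,0,0]],[[0,0,0],[0,0,0]],[[0,0,0],[0,0,0]]]}}

```text
time: 14.22
ee_pos: [0.5298, 0.1803, 0.0975]
eef_rot: [0.486, 0.514, -0.487, 0.513]
wrist_force: [0.0, 0.2, -2.3]
opening: 0.0143
```

```bash
python3 ck.py
```

```text
side-face tool z median -0.0405 slope deg z/x -1.56 y mid 0.0008 slope y/x -2.78
tool x max (bottom) [0.0795 0.0801 0.081 ] x min (top) [-0.04   -0.0382 -0.0357]
[0.52975263 0.18031577 0.09753029] [ 0.00887636  0.24959683 -2.31709   ] yaw y 3.0834486995352113 x axis [-1.5e-03  3.0e-04 -1.0e+00]
side pts 376
[[0.5205, 0.1431, 0.0254], [0.5237, 0.1901, 0.055], [0.5333, 0.2219, 0.0835]]
standing 304 [[0.5287, -0.0065, 0.024], [0.5324, 0.0435, 0.0546], [0.5428, 0.0718, 0.0838]]
```

Request:
{"method": "servo_tool", "body": {"plan": [[[0.15,0.05,0],[0,0,0]],[[0.1,0,0],[0,0,0]],[[0,0,0],[0,0,0]]]}}

```text
time: 14.7
ee_pos: [0.5304, 0.1804, 0.0953]
eef_rot: [0.486, 0.514, -0.487, 0.513]
wrist_force: [-0.2, -0.2, -2.3]
opening: 0.0145
```

```bash
python3 ck.py
```

```text
side-face tool z median -0.0405 slope deg z/x -1.64 y mid 0.0008 slope y/x -2.94
tool x max (bottom) [0.0772 0.0779 0.079 ] x min (top) [-0.04   -0.0382 -0.0356]
[0.53041361 0.18042849 0.09529629] [-0.23075236 -0.22149792 -2.25499124] yaw y 3.0870604696764077 x axis [-1.1e-03  4.0e-04 -1.0e+00]
side pts 373
[[0.5208, 0.1433, 0.025], [0.5244, 0.1913, 0.0552], [0.5346, 0.2219, 0.0836]]
standing 295 [[0.5288, -0.0054, 0.0243], [0.5326, 0.043, 0.0545], [0.5427, 0.0717, 0.0836]]
```

Request:
{"method": "servo_tool", "body": {"plan": [[[0.05,0,0],[0,0,0]],[[0,0,0],[0,0,0]]]}}

```text
time: 15.05
ee_pos: [0.5305, 0.1805, 0.0952]
eef_rot: [0.486, 0.514, -0.486, 0.513]
wrist_force: [-0.8, 0.4, -0.0]
opening: 0.0145
```

Light contact (about 2 N on the board). Now I'll release with a partial opening so the fingers stay clear of the jar.

Request:
{"method": "servo_tool", "body": {"plan": [[[0,0,0],[0,0,0]],[[0,0,0],[0,0,0]],[[0,0,0],[0,0,0]]], "jaw": -0.2}}

```text
time: 15.42
ee_pos: [0.5306, 0.1804, 0.095]
eef_rot: [0.486, 0.514, -0.486, 0.513]
wrist_force: [0.8, 0.4, -0.2]
opening: 0.0344
```

Request:
{"method": "servo_tool", "body": {"plan": [[[-1,0,0],[0,0,0]],[[-2,0,0],[0,0,0]],[[-4,0,0],[0,0,0]],[[-5,0,0],[0,0,0]],[[-5,0,0],[0,0,0]]]}}

```text
time: 16.05
ee_pos: [0.5305, 0.1803, 0.2671]
eef_rot: [0.486, 0.514, -0.486, 0.513]
wrist_force: [0.7, 0.6, -0.4]
opening: 0.0343
```

Request:
{"method": "servo_tool", "body": {"plan": [[[0,-4,5],[0,0,0]],[[0,-4,5],[0,0,0]],[[0,-3,6],[0,0,0]],[[0,-3,6],[0,0,0]],[[0,-1,6],[0,0,0]]]}}

```text
time: 16.68
ee_pos: [0.4001, -0.0977, 0.266]
eef_rot: [0.486, 0.513, -0.486, 0.514]
wrist_force: [1.4, 0.1, 0.4]
opening: 0.0339
```

Request:
{"method": "servo_tool", "body": {"plan": [[[0,0,6],[0,0,0]],[[0,0,6],[0,0,0]],[[0,0,5],[0,0,0]],[[0,0,0],[0,0,0]],[[0,0,0],[0,0,0]]]}}

```text
time: 17.3
ee_pos: [0.4103, -0.2658, 0.265]
eef_rot: [0.487, 0.514, -0.487, 0.513]
wrist_force: [0.2, -0.9, -0.5]
opening: 0.0341
```

```bash
cat > fin.py <<'E'
from h import *
c=read_camera("top"); P=cloud(c); S=read_camera("side"); Q=cloud(S)
L={}
for nm,A in(("top",P),("side",Q)):
    for n,a,b in(("new",.529,.181),("std",.537,.032)):
        m=(abs(A[...,0]-a)<.03)&(abs(A[...,1]-b)<.06)&(A[...,2]>.115)&(A[...,2]<.14); q=A[m]
        r=cv2.minAreaRect(q[:,:2].astype(np.float32)); L[n]=np.array(r[0]); print(nm,n,m.sum(),np.round(r[0],4),np.round(r[1],4),round(r[2],2),"z",np.median(q[:,2]).round(4))
    for n,a,b in(("blue",.618,.185),("brown",.6255,.0352)):
        m=(np.hypot(A[...,0]-a,A[...,1]-b)<.045)&(A[...,2]>.098)&(A[...,2]<.115); q=A[m]; r=cv2.minEnclosingCircle(q[:,:2].astype(np.float32)); L[n]=np.array(r[0])
        print(nm,n,np.round(r[0],4),round(r[1],4),np.median(q[:,2]).round(4))
    print("tile diff",L["new"]-L["std"],"jar diff",L["blue"]-L["brown"],"new-jar",np.linalg.norm(L["blue"]-L["new"]),"std-jar",np.linalg.norm(L["brown"]-L["std"]))
I=np.hstack([cv2.resize(c["img"][80:200,80:260],(400,267)),cv2.resize(S["img"][170:300,110:305],(400,267))]); cv2.imwrite("pics/fin.png",I[:,:,::-1])
E
python3 fin.py
```

```text
top new 289 [0.5281 0.1814] [0.017  0.0798] 2.07 z 0.1289
top std 287 [0.5355 0.031 ] [0.0163 0.0804] 2.17 z 0.1291
top blue [0.6173 0.1846] 0.033 0.1059
top brown [0.6248 0.0354] 0.0328 0.106
tile diff [-0.00735235  0.15036142] jar diff [-0.0074988   0.14927716] new-jar 0.08923782895728305 std-jar 0.08943011117495502
side new 218 [0.5312 0.1819] [0.018  0.0812] 3.4 z 0.1268
side std 167 [0.5384 0.0324] [0.0186 0.0822] 3.27 z 0.1265
side blue [0.6196 0.1841] 0.0344 0.1041
side brown [0.6278 0.036 ] 0.0343 0.1041
tile diff [-0.00726247  0.1494996 ] jar diff [-0.0082078   0.14815839] new-jar 0.08846886071953697 std-jar 0.0894577236541862
```

View pics/fin.png

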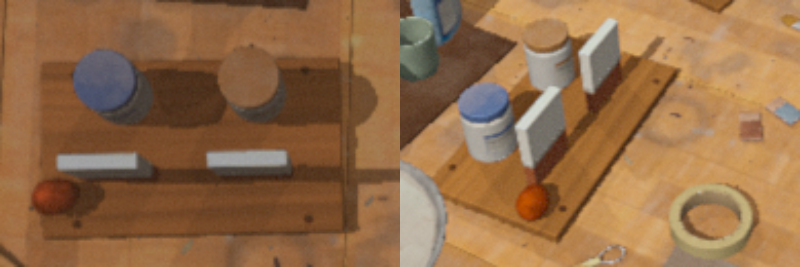

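The final picture shows both tiles upright and parallel, at (100,163) and (248,162) in the top view, each in front of its jar with both lids level. The match is within about 1 mm and 0.2°, so I'm handing in.

```bash
python3 -c "
from h import *
s=observe(); print(s['time'],abs(s['qvel']).max()); print(job.hand_in())"
```

```text
17.4 0.010206037962691433
the job is handed in; nothing more can be done
None
```

The job is handed in at 17.4 s of robot time. I pressed the blue jar's lid home, then took the tile off the easel and stood it upright, bare edge down, in front of that jar. I let go with the fingers partly open and moved the arm clear.

**Lid:** with the closed fingertips it stopped firmly at 0.105 m under 16 N. Both lids then read the same height, 0.106 m from the top camera. One wrist-camera reading said 0.108 m, but it was taken while the arm was still settling, and the top and side cameras disagreed with it.

**Tile:** it stands 89.2 mm from its jar by the top camera and 88.5 mm by the side camera. The other tile reads 89.4 and 89.5 mm, so they match within about 1 mm. The new tile is centred to about 1 mm and parallel to the other tile within 0.2°. The cameras differ from each other by 2–3 mm in absolute position, so I relied on comparisons within one view.

**Jars and other tile:** their measured positions stayed within about 1 mm of where they started.

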